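# Fetch the moisture tin from behind the glassware for weighing

### The job

The low round metal tin on the grey stand is to be weighed, but the brown bottle and the measuring cylinder in front of it are in the way. First move both of them, upright, onto the black rubber mat at the side; then take the tin and set it the right way up in the middle of the round balance pan; and only then stand the bottle and the cylinder back upright on the stand, each on the very ring it came from. Knock nothing over and leave the crucible and the stopper on the stand where they are.

Things in the scene. Friction and masses are not known exactly. Their poses are not given: they have to be found in the camera images.
- stand: fixed grey board, 150 (x) x 200 (y) x 10 mm, with rails 22 mm high (from the table) along its back (+x) and side edges; origin at the centre of its underside on the table, x points from its open front to its back, z up. Two black rings of 33 mm radius are printed on it at x = -32, y = +40 and -40 mm; bottle and cylinder stand on them, either way round
- mat: black rubber mat lying on the table, fixed, 190 (x) x 120 (y) x 4 mm; origin at the centre of its underside, z up; its top is 4 mm above the origin. The side area: both blockers fit on it side by side along its x
- pan (a point): centre of the top face of the round steel pan (90 mm diameter, 5 mm thick, fixed) of a white balance (165 x 145 mm); its top is 50 mm above the table; z up, x points to the back of the balance
- bottle: brown glass bottle with black screw cap, loose, 107 mm tall, about 190 g; body 54 mm diameter up to 63 mm height, then a sloping shoulder, cap 32 mm diameter from 86 to 107 mm height (firmly closed: the bottle can be lifted by it); origin at the centre of its underside, z up
- cylinder: clear glass measuring cylinder on a blue hexagonal foot, loose, 180 mm tall, about 90 g; tube 27 mm diameter, foot 48 x 56 x 6 mm; origin at the centre of its underside, z up along the tube
- tin: aluminium moisture tin with push-on lid, loose, 52 mm diameter, 28 mm tall, about 35 g; origin at the centre of its underside, z up; it stands on the stand behind and between the bottle and the cylinder
- crucible: white porcelain crucible, 41 mm across the rim, 33 mm tall, loose, in a rear corner of the stand; a bystander; origin at the centre of its underside
- stopper: beige rubber stopper, 31 mm diameter, 28 mm tall, loose, in the other rear corner of the stand; a bystander; origin at the centre of its underside
There are look-alikes about, which are no part of the job. There is more than one size of the cylinder; the job needs the larger.

How it is judged:
On the way, in this order (a step that is already met when the one before it is completed fails the run):
1. bottle and cylinder both stand upright on the mat, released, the tin still in its place (x of bottle in the frame of mat between -0.095 and 0.095 m and y of bottle in the frame of mat between -0.06 and 0.06 m and height (world z) of each of bottle, cylinder below 0.012 m and angle between each of bottle, cylinder's own z axis and vertical below 0.15 rad and x of cylinder in the frame of mat between -0.095 and 0.095 m and y of cylinder in the frame of mat between -0.06 and 0.06 m and contact force between the fingers and bottle below 0.1 N and contact force between the fingers and cylinder below 0.1 N and distance of tin from where it was at the start of the episode below 0.03 m), for 0.2 s.
2. the tin stands in the middle of the pan, released, while bottle and cylinder are still on the mat (distance between tin and pan below 0.015 m and angle between tin's own z axis and vertical below 0.1 rad and contact force between the fingers and tin below 0.1 N and linear speed of tin below 0.02 m/s and x of bottle in the frame of mat between -0.095 and 0.095 m and y of bottle in the frame of mat between -0.06 and 0.06 m and height (world z) of each of bottle, cylinder below 0.012 m and angle between each of bottle, cylinder's own z axis and vertical below 0.15 rad and x of cylinder in the frame of mat between -0.095 and 0.095 m and y of cylinder in the frame of mat between -0.06 and 0.06 m), for 0.2 s.
At the end, for the whole second after the job is handed in: The tin stands upright within 15 mm of the pan's centre; bottle and cylinder stand upright, each within 15 mm of where it stood at the start; crucible and stopper within 30 mm of theirs; all released and at rest (distance between tin and pan below 0.015 m and angle between each of tin, bottle, cylinder's own z axis and vertical below 0.1 rad and distance of each of bottle, cylinder from where it was at the start of the episode below 0.015 m and linear speed of each of bottle, cylinder, tin below 0.02 m/s and contact force between the fingers and bottle below 0.1 N and contact force between the fingers and cylinder below 0.1 N and contact force between the fingers and tin below 0.1 N and distance of each of crucible, stopper from where it was at the start of the episode below 0.03 m); the robot touches nothing.
It fails at once if bottle, cylinder or tin knocked over (angle between any of bottle, cylinder, tin's own z axis and vertical above 0.8 rad).
It fails at once if crucible or stopper shoved away or tipped over (distance of any of crucible, stopper from where it was at the start of the episode above 0.03 m or angle between any of crucible, stopper's own z axis and vertical above 0.8 rad).
It also fails if it takes over 120 s, if anything falls off the work surface, if the arm or the gripper's body presses on something with over 40 N, if the wrist force passes 120 N, or if a joint passes its speed limit or range.

### The arm

A 6-joint arm with a two-finger parallel gripper is mounted at the origin on a cart in front of the work surface, level with it; the furniture and walls round the work are solid. World frame = base frame: x ahead of the robot, y to its left, z up, the work surface at z = 0. Lengths are in m, angles in rad, forces in N, time in s.
With the tool pointing down it reaches from about 0.25 to 0.725 m from the base axis. Payload 9.7 kg.
Tool frame: the origin (TCP) lies midway between the tips of the shut fingers; the grasp point (between the pads) lies 19 mm behind it (grip_depth is the distance from the TCP to the grasp point, in m); z points along the fingers, y is the direction in which the jaws open and shut (so a half turn about z gives the same grasp; the last joint's range is limited). The gripper opens to 85 mm and grips with 20 to 120 N. Pads are 22 mm wide; open, the fingers measure 114 mm over their backs; the gripper's body (76 mm by 85 mm) begins 54 mm behind the grasp point. The pads swing forward as they close: fully open they stand 13 mm farther back than shut.
Start: joints at [1.268, 0.087, 0.176, 1.66, 0, 1.571], TCP at [0.164, 0.525, 0.231] pointing down, gripper open.
Joint ranges: [-3.13, 3.13], [-0.85, 1.81], [-1.15, 1.24], [-2.2, 2.28], [-1.44, 1.52], [-3.14, 3.14]. Speed limits (rad/s): [2.22, 2.22, 2.57, 3.14, 3.14, 3.14].

### API

Orientations are given as a 3x3 rotation matrix whose columns are the frame's x, y, z axes.
In Python, from station import observe, read_camera, finish_job, grip_depth gives the robot as it stands. The module is installed in compiled form; this text tells all that it offers.
- The arm moves only by the tool apply_moves, never from a script. Its argument "motion" is a list of rows, each a list of 2 entries, a list of its own where there are three numbers: the shift along the tool's x, y, z in mm, then the turn, a rotation vector about the tool's x, y, z in degrees. A call has exactly 10 rows; each row shifts and turns the commanded pose from where the row before left it, along the tool's axes as they then stand; what a row does not reach is not made up. A row lasts 1/8 s, in which the tool goes at most 62.5 mm and 10.7 degrees, less where a joint would pass 70% of its speed; a pose out of reach is approached as far as the arm can. A call with a gripper value outside its range is refused whole. "grip" is the closure, from 0 (fully open) to 1 (shut), set as the call begins (left out, the last holds). The fingers move at their own pace and stop on an object; "newtons" is the grip in N (left out, the last holds). Time passes only in rows, so rows that do not move let the fingers close, or fill a call up. It gives the time, the measured TCP pose, the force and the opening at its end, in the units of the state.
- observe(): the state, without advancing time (a new reading comes with each control period).
- read_camera(name): name is "scene" or "top" or "wrist"; returns a dict with "pixels" (384x512x3 uint8, blue, green, red), "range_z" (384x512 float32, m along the optical axis (not along the pixel's ray), 0 where there is no reading), "fov_y" (degrees; the focal length in pixels is half the picture's height over the tangent of half this angle, whatever the lens; pixels are square), "cx", "cy" (the principal point, pixels), "extrinsics" (4x4, takes a point from world to camera coordinates). Camera axes: x right, y down, z forward; pixel columns grow to the right and rows downward; lengths in m; the calibration is good to about 2 mm. A picture is of the moment at which its call begins.
- finish_job(): hands the job in, once; it reports no verdict.
The state is a dict: "time_s": time; "joint_pos": joint angles; "joint_vel": joint speeds; "tau": joint torques, N m; "ee_pos": TCP position; "eef_rot": TCP orientation; "force": force on the tool from outside, world axes, zero at the start; "moment": the same for the moment, N m; "grip_width": opening from 0.0 (shut) to 1.0 (fully open).
Only numpy, scipy, OpenCV 4.12 (cv2) and the standard library are available. Lean on these libraries where they do the work, as an engineer would, in place of code of your own. Each camera call takes 0.05 s, during which the arm holds its last target.

## Working session

There is one attempt and no reset: what is moved stays moved. The work goes in short steps, Python scripts to look and compute and a tool call to move; the robot and the scene stay as the last step left them, time stands still between calls to the robot, and variables do not carry over. Pictures are saved under pics/ and viewed, and the job is handed in when it is done.

Besides the shell and the picture viewer there is one more tool, called after "Request:" as name(argument=value, ...) on one line, values as JSON. apply_moves: Moves the arm, as the interface text tells. Its arguments: {"type":"object","properties":{"motion":{"type":"array"},"grip":{"type":"number"},"newtons":{"type":"number"}},"required":["motion"]}

```bash
mkdir -p pics
python3 - <<'E'
from station import observe, read_camera, grip_depth
import cv2,numpy as np
s=observe()
for k in s: print(k,np.round(s[k],3).tolist())
print(grip_depth)
for n in ["scene","top","wrist"]:
    c=read_camera(n); cv2.imwrite(f"pics/{n}0.png",c["pixels"]); print(n,c["fov_y"],c["cx"],c["cy"]); print(np.round(c["extrinsics"],3).tolist())
    np.savez(f"{n}0.npz",**c)
E
```

```text
time_s 0.0
joint_pos [1.268, 0.088, 0.175, 1.66, -0.0, 1.571]
joint_vel [-0.001, 0.001, -0.0, -0.002, -0.0, 0.001]
tau [0.0, -52.039, 46.48, 0.016, 0.0, 0.0]
ee_pos [0.164, 0.525, 0.231]
eef_rot [[-0.955, 0.298, -0.0], [0.298, 0.955, -0.001], [-0.0, -0.001, -1.0]]
force [-0.468, 0.057, -0.252]
moment [-0.041, 0.018, 0.002]
grip_width 0.999
0.0187
scene 56.29184486460916 263.56362803811317 196.29882300594494
[[0.283, -0.959, -0.012, -0.148], [-0.586, -0.163, -0.794, 0.403], [0.759, 0.232, -0.608, 0.448], [0.0, 0.0, 0.0, 1.0]]
top 53.97093894092041 257.6576364238434 184.55632740326834
[[0.001, -1.0, -0.029, 0.008], [-0.999, -0.0, -0.045, 0.558], [0.045, 0.029, -0.999, 1.003], [0.0, 0.0, 0.0, 1.0]]
wrist 69.65076393072796 259.58414332610914 194.52305392797373
[[0.297, 0.955, -0.0, -0.55], [0.904, -0.281, 0.322, -0.043], [0.307, -0.096, -0.947, 0.379], [0.0, 0.0, 0.0, 1.0]]
```

View pics/scene0.png

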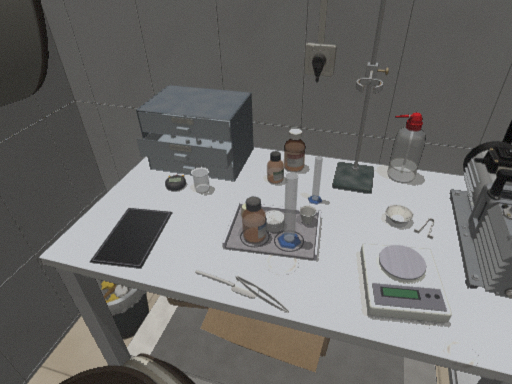

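View pics/top0.png

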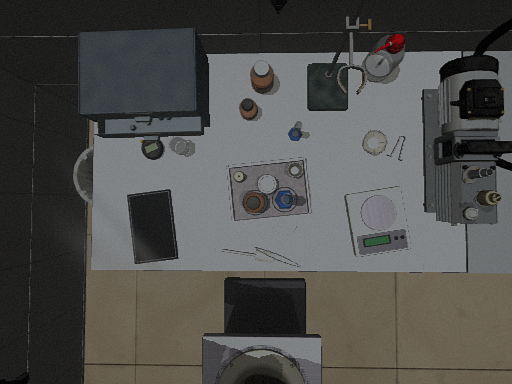

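View pics/wrist0.png

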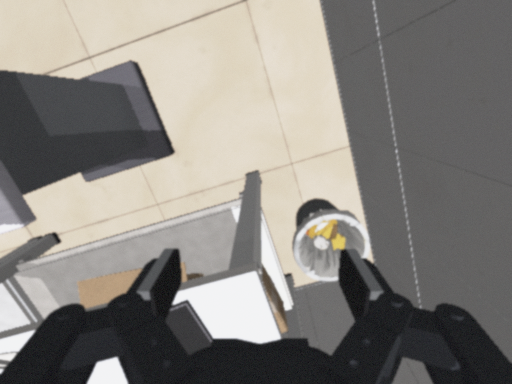

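```bash
cat > h.py <<'E'
import numpy as np,cv2
def K(c):
    f=c["pixels"].shape[0]/2/np.tan(np.radians(float(c["fov_y"]))/2); return f
def load(n): return dict(np.load(n+".npz"))
def cloud(c):
    f=K(c);z=c["range_z"].astype(float);v,u=np.mgrid[0:384,0:512]
    P=np.stack([(u-c["cx"])*z/f,(v-c["cy"])*z/f,z],-1)
    E=c["extrinsics"];W=(P-E[:3,3])@E[:3,:3]; W[z==0]=np.nan; return W
def onplane(c,u,v,h):
    f=K(c);E=c["extrinsics"];d=np.array([(u-c["cx"])/f,(v-c["cy"])/f,1.])@E[:3,:3]
    o=-E[:3,:3].T@E[:3,3]; return o+d*(h-o[2])/d[2]
def proj(c,p):
    E=c["extrinsics"];q=E[:3,:3]@np.asarray(p,float)+E[:3,3];f=K(c);return np.array([q[0]/q[2]*f+c["cx"],q[1]/q[2]*f+c["cy"]])
def crop(img,a,b,c,d,k,name):
    cv2.imwrite("pics/"+name+".png",cv2.resize(img[a:b,c:d],None,fx=k,fy=k,interpolation=cv2.INTER_CUBIC))
E
python3 - <<'E'
from h import *
t=load("top0");s=load("scene0")
crop(t["pixels"],140,240,210,330,6,"tz");crop(t["pixels"],170,270,330,430,6,"tp");crop(s["pixels"],150,270,200,350,5,"sz")
W=cloud(t)
for n,(u,v) in dict(mat=(153,227),table=(210,200),tin=(267,184),cap=(250,201),cyl=(287,199),cruc=(295,170),stop=(239,177),pan=(378,211),board=(275,165)).items(): print(n,np.round(W[v,u],4),W[v-2:v+3,u-2:u+3,2].round(3).tolist()[2])
E
```

```text
mat [0.4422 0.2947 0.0019] [0.006, 0.002, 0.002, 0.001, 0.006]
table [0.516  0.1391 0.0013] [0.001, 0.003, 0.001, -0.002, -0.002]
tin [ 0.558  -0.0164  0.039 ] [0.038, 0.036, 0.039, 0.038, 0.036]
cap [0.5133 0.0243 0.1156] [0.116, 0.115, 0.116, 0.117, 0.116]
cyl [ 0.5189 -0.0695  0.021 ] [0.016, 0.02, 0.021, 0.021, 0.038]
cruc [nan nan nan] [0.01, 0.012, nan, 0.017, 0.017]
stop [0.5763 0.0571 0.04  ] [0.036, 0.039, 0.04, 0.041, 0.036]
pan [ 0.4882 -0.3011  0.0487] [0.05, 0.053, 0.049, 0.053, 0.051]
board [ 0.6105 -0.0379  0.0124] [0.008, 0.01, 0.012, 0.013, 0.009]
```

View pics/tz.png

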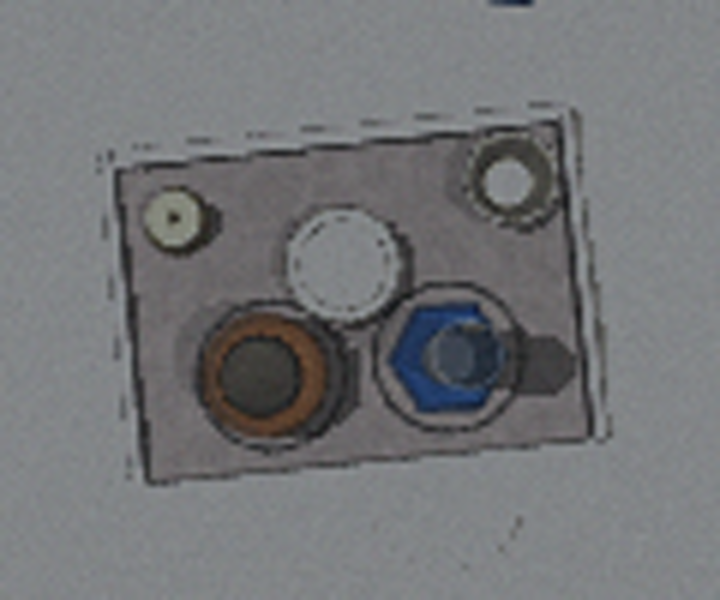

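View pics/tp.png

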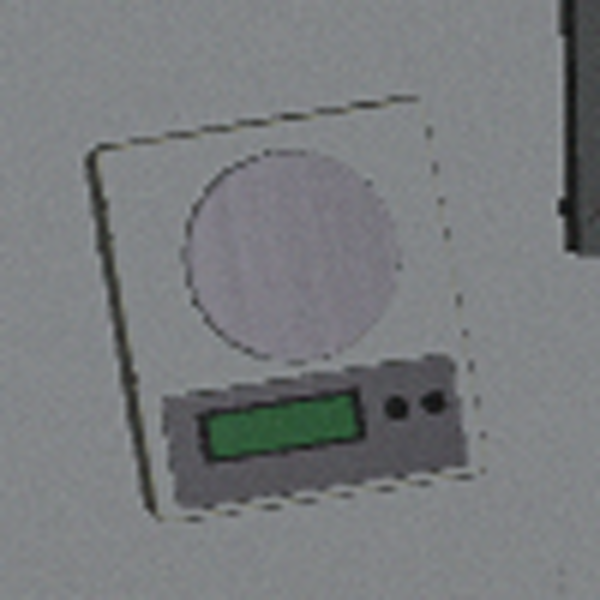

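View pics/sz.png

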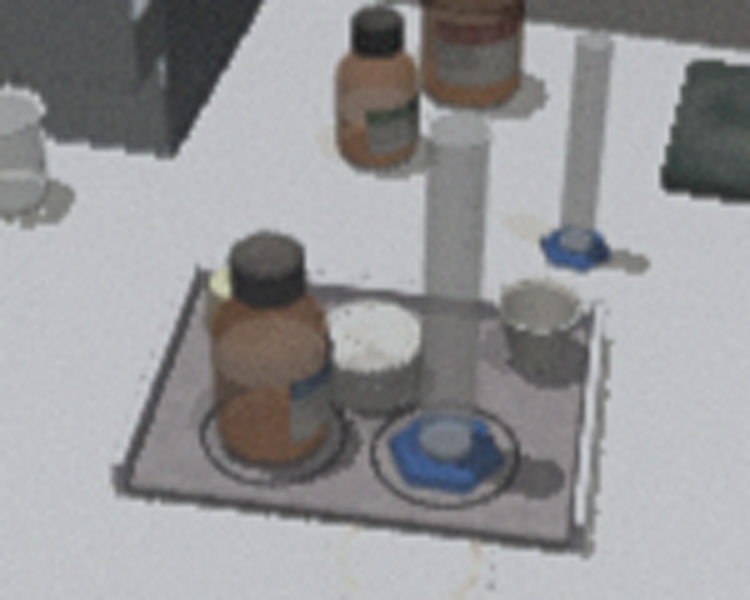

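Run:
```python
from h import *
t=load("top0");W=cloud(t);im=t["pixels"].astype(int);hsv=cv2.cvtColor(t["pixels"],cv2.COLOR_BGR2HSV)
def blob(m,box,h,name):
    a,b,c,d=box;mm=np.zeros((384,512),np.uint8);mm[a:b,c:d]=m[a:b,c:d]
    n,l,st,ce=cv2.connectedComponentsWithStats(mm);i=1+st[1:,4].argmax();mm=(l==i).astype(np.uint8)
    cs=max(cv2.findContours(mm,0,1)[0],key=cv2.contourArea);(x,y),r=cv2.minEnclosingCircle(cs)
    M=cv2.moments(mm,True);u,v=M['m10']/M['m00'],M['m01']/M['m00']
    pts=cs[:,0,:];P=np.array([onplane(t,p[0],p[1],h) for p in pts])
    print(name,st[i],"cent",round(u,1),round(v,1),"->",onplane(t,u,v,h).round(4),"circ",onplane(t,x,y,h).round(4), "eqdiam mm",(2*np.sqrt(st[i,4]/np.pi)/K(t)*(1.003-h)*1000).round(1))
    return pts,P,mm
z=W[...,2]
blob(z>0.098,(185,225,235,265),0.117,"cap")
blob((z>0.05),(180,225,235,270),0.073,"bottle body>50")
blob((hsv[...,0]>100)&(hsv[...,0]<130)&(hsv[...,1]>110),(180,220,265,305),0.016,"foot")
blob((z>0.03),(172,200,254,280),0.038,"tin")
blob((z>0.03),(165,190,230,247),0.038,"stopper")
blob((z>0.03),(160,182,285,305),0.043,"crucible")
blob((z>0.1),(180,225,265,310),0.19,"cyltop")
# pan: colour vs white balance
b=im[...,0]-im[...,2]; g=im.mean(-1)
m=(cv2.GaussianBlur((im[...,2]-im[...,1]).astype(np.float32),(0,0),1)>2)
blob(m,(188,234,355,402),0.05,"pan")
p,P,mm=blob((g<60),(180,275,115,190),0.004,"mat")
r=cv2.minAreaRect(p);bx=cv2.boxPoints(r);print("matbox",np.array([onplane(t,*q,0.004)[:2] for q in bx]).round(4).tolist())
# stand corners from crop
for U,V,h in [(148,483,.01),(590,437,.01),(118,172,.022),(562,122,.022)]:
    print(onplane(t,210+(U+.5)/6-.5,140+(V+.5)/6-.5,h).round(4))
print("pan by crop",onplane(t,330+293/6-.4,170+256/6-.4,.05))
```

```text
cap [247 196  13  13 144] cent 253.0 202.0 -> [0.5108 0.0169 0.117 ] circ [0.5109 0.017  0.117 ] eqdiam mm 31.8
bottle body>50 [243 192  22  21 356] cent 253.6 202.1 -> [0.5106 0.0173 0.073 ] circ [0.5106 0.0173 0.073 ] eqdiam mm 52.5
foot [275 191  17  18 121] cent 281.9 199.7 -> [ 0.5171 -0.0561  0.016 ] circ [ 0.5175 -0.0631  0.016 ] eqdiam mm 32.5
tin [257 174  20  20 299] cent 266.7 183.7 -> [ 0.5587 -0.0156  0.038 ] circ [ 0.559  -0.0154  0.038 ] eqdiam mm 49.9
stopper [234 172  10  10  79] cent 238.6 176.1 -> [0.5788 0.0584 0.038 ] circ [0.5785 0.0585 0.038 ] eqdiam mm 25.7
crucible [287 162  16  15  98] cent 294.9 168.6 -> [ 0.598  -0.0893  0.043 ] circ [ 0.5964 -0.0887  0.043 ] eqdiam mm 28.4
cyltop [281 193  13  12  65] cent 287.8 198.5 -> [ 0.5188 -0.0631  0.19  ] circ [ 0.518  -0.0613  0.19  ] eqdiam mm 19.6
pan [375 201  15  11  70] cent 382.7 204.8 -> [ 0.5041 -0.3129  0.05  ] circ [ 0.5061 -0.3111  0.05  ] eqdiam mm 23.9
mat [ 127  189   51   75 2869] cent 152.5 225.9 -> [0.4453 0.2953 0.004 ] circ [0.4451 0.2968 0.004 ] eqdiam mm 160.1
matbox [[0.5317, 0.3686], [0.5462, 0.2489], [0.3583, 0.2238], [0.3435, 0.3423]]
[0.462  0.0718 0.01  ]
[ 0.4831 -0.126   0.01  ]
[0.601  0.0847 0.022 ]
[ 0.623 -0.113  0.022]
pan by crop [ 0.48497411 -0.30180997  0.05      ]
```

Request:
apply_moves(motion=[[[0, 0, 0], [0, 0, -8.7]], [[0, 0, 0], [0, 0, -8.6]], [[-25, -45, 0], [0, 0, 0]], [[-25, -45, 0], [0, 0, 0]], [[-25, -45, 0], [0, 0, 0]], [[-25, -45, 0], [0, 0, 0]], [[-25, -45, 0], [0, 0, 0]], [[-25, -45, 0], [0, 0, 0]], [[-25, -45, 0], [0, 0, 0]], [[-25, -45, 0], [0, 0, 0]]], grip=0, newtons=40)

```text
time_s: 1.4
ee_pos: [0.3642, 0.1632, 0.2313]
eef_rot: [[-1.0, 0.001, 0.0], [0.001, 1.0, 0.0], [-0.0, 0.0, -1.0]]
force: [0.9, 0.3, -0.1]
grip_width: 1.001
```

Request:
apply_moves(motion=[[[-26, -38, 0], [0, 0, 0]], [[-26, -38, 0], [0, 0, 0]], [[-26, -38, 0], [0, 0, 0]], [[-26, -38, 0], [0, 0, 0]], [[-26, -38, 0], [0, 0, 0]], [[-25, -36, 0], [0, 0, 0]], [[0, 0, 0], [0, 0, 0]], [[0, 0, 0], [0, 0, 0]], [[0, 0, 0], [0, 0, 0]], [[0, 0, 0], [0, 0, 0]]])

```text
time_s: 2.65
ee_pos: [0.5182, -0.0606, 0.2316]
eef_rot: [[-1.0, -0.0, 0.001], [-0.0, 1.0, -0.0], [-0.001, -0.0, -1.0]]
force: [0.4, -0.0, -1.1]
grip_width: 0.996
```

```bash
cat > snap.py <<'E'
import sys
from station import observe, read_camera
from h import *
tag=sys.argv[1]
for n in sys.argv[2:]:
    c=read_camera(n); np.savez(f"{n}_{tag}.npz",**c); cv2.imwrite(f"pics/{n}_{tag}.png",c["pixels"])
s=observe(); print(s["time_s"],s["ee_pos"].round(4) if hasattr(s["ee_pos"],"round") else s["ee_pos"],s["grip_width"])
E
python3 snap.py 1 wrist scene
```

```text
2.75 [ 0.5183 -0.0608  0.2316] 0.9951601114501214
```

View pics/wrist_1.png

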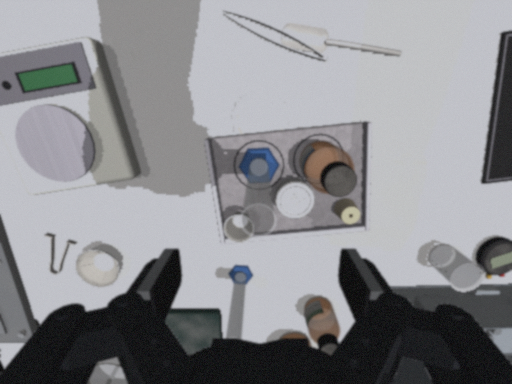

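View pics/scene_1.png

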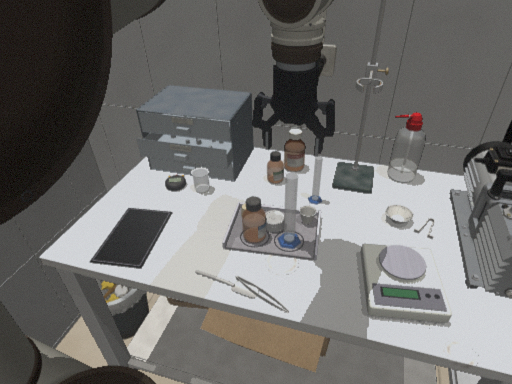

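Run:
```python
from h import *
w=load("wrist_1");s=load("scene0")
for n,u,v,h in [("rim",258,219,.19),("foot",259,164,.016),("tube base",258,168,.016),("tin",294.5,199,.038),("cap",339.5,180.5,.117),("pan",55,143,.05),("tinlow",294.5,199,.038)]: print(n,onplane(w,u,v,h).round(4))
hs=cv2.cvtColor(w["pixels"],cv2.COLOR_BGR2HSV);m=((hs[...,0]>100)&(hs[...,0]<130)&(hs[...,1]>110)).astype(np.uint8);m[:140]=0;m[200:]=0
cs=max(cv2.findContours(m,0,2)[0],key=cv2.contourArea);x,y,ww,hh=cv2.boundingRect(cs);print(x,y,ww,hh,onplane(w,x+ww/2-.5,y+hh/2-.5,.014).round(4))
print([proj(s,p).round(1).tolist() for p in [(.519,-.0623,.19),(.519,-.0623,.01),(.5588,-.0155,.038),(.5108,.0171,.117),(.485,-.302,.05)]])
```

```text
rim [ 0.5171 -0.0619  0.19  ]
foot [ 0.5151 -0.0614  0.016 ]
tube base [ 0.5205 -0.0627  0.016 ]
tin [ 0.5562 -0.0155  0.038 ]
cap [0.5088 0.0165 0.117 ]
pan [ 0.483  -0.2989  0.05  ]
tinlow [ 0.5562 -0.0155  0.038 ]
240 149 38 29 [ 0.5142 -0.0621  0.014 ]
[[292.1, 175.1], [289.2, 240.4], [274.1, 216.6], [253.7, 199.9], [403.2, 260.5]]
```

Request:
apply_moves(motion=[[[1, -1, 15], [0, 0, 0]], [[0, 0, 15], [0, 0, 0]], [[0, 0, 15], [0, 0, 0]], [[0, 0, 15], [0, 0, 0]], [[0, 0, 15], [0, 0, 0]], [[0, 0, 15], [0, 0, 0]], [[0, 0, 0], [0, 0, 0]], [[0, 0, 0], [0, 0, 0]], [[0, 0, 0], [0, 0, 0]], [[0, 0, 0], [0, 0, 0]]])

```text
time_s: 4.0
ee_pos: [0.5177, -0.0623, 0.1418]
eef_rot: [[-1.0, 0.001, 0.001], [0.001, 1.0, -0.0], [-0.001, -0.0, -1.0]]
force: [-1.1, 0.2, -0.4]
grip_width: 0.997
```

Request:
apply_moves(motion=[[[0, 0, 0], [0, 0, 0]], [[0, 0, 0], [0, 0, 0]], [[0, 0, 0], [0, 0, 0]], [[0, 0, 0], [0, 0, 0]], [[0, 0, 0], [0, 0, 0]], [[0, 0, 0], [0, 0, 0]], [[0, 0, 0], [0, 0, 0]], [[0, 0, 0], [0, 0, 0]], [[0, 0, 0], [0, 0, 0]], [[0, 0, 0], [0, 0, 0]]], grip=1, newtons=35)

```text
time_s: 5.25
ee_pos: [0.5175, -0.0623, 0.1414]
eef_rot: [[-1.0, 0.001, 0.0], [0.001, 1.0, 0.0], [-0.0, 0.0, -1.0]]
force: [0.2, -0.3, 2.2]
grip_width: 0.311
```

Request:
apply_moves(motion=[[[0, 0, -10], [0, 0, 0]], [[0, 0, -20], [0, 0, 0]], [[0, 0, -20], [0, 0, 0]], [[0, 0, -10], [0, 0, 0]], [[20, 0, 0], [0, 0, 0]], [[30, 0, 0], [0, 0, 0]], [[30, 0, 0], [0, 0, 0]], [[30, 0, 0], [0, 0, 0]], [[10, 0, 0], [0, 0, 0]], [[0, 0, 0], [0, 0, 0]]])

```text
time_s: 6.5
ee_pos: [0.3977, -0.0623, 0.2015]
eef_rot: [[-1.0, 0.001, 0.001], [0.001, 1.0, -0.0], [-0.001, -0.0, -1.0]]
force: [-0.8, -0.5, -1.1]
grip_width: 0.309
```

```bash
python3 snap.py 2 scene
```

```text
6.55 [ 0.3981 -0.0623  0.2013] 0.31164206573865344
```

View pics/scene_2.png

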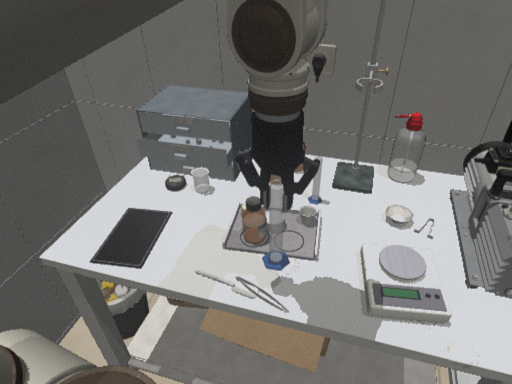

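Request:
apply_moves(motion=[[[0, 25, 0], [0, 0, 0]], [[0, 40, 0], [0, 0, 0]], [[0, 45, 0], [0, 0, 0]], [[0, 45, 0], [0, 0, 0]], [[-20, 45, 0], [0, 0, 0]], [[-20, 45, 0], [0, 0, 0]], [[-20, 45, 0], [0, 0, 0]], [[-20, 45, 0], [0, 0, 0]], [[-12, 29, 0], [0, 0, 0]], [[0, 0, 0], [0, 0, 0]]])

```text
time_s: 7.8
ee_pos: [0.4905, 0.3038, 0.1993]
eef_rot: [[-1.0, -0.001, -0.002], [-0.001, 1.0, -0.001], [0.002, -0.001, -1.0]]
force: [-0.4, -0.9, -0.7]
grip_width: 0.311
```

Request:
apply_moves(motion=[[[0, 0, 15], [0, 0, 0]], [[0, 0, 20], [0, 0, 0]], [[0, 0, 15], [0, 0, 0]], [[0, 0, 8], [0, 0, 0]], [[0, 0, 4], [0, 0, 0]], [[0, 0, 2], [0, 0, 0]], [[0, 0, 1], [0, 0, 0]], [[0, 0, 0], [0, 0, 0]], [[0, 0, 0], [0, 0, 0]], [[0, 0, 0], [0, 0, 0]]])

```text
time_s: 9.05
ee_pos: [0.4899, 0.3018, 0.1364]
eef_rot: [[-1.0, 0.001, 0.0], [0.001, 1.0, 0.0], [-0.0, 0.0, -1.0]]
force: [-0.1, 0.1, -0.8]
grip_width: 0.31
```

```bash
python3 snap.py 3 scene top
```

```text
9.15 [0.4898 0.3017 0.1364] 0.3110602420425833
```

View pics/scene_3.png

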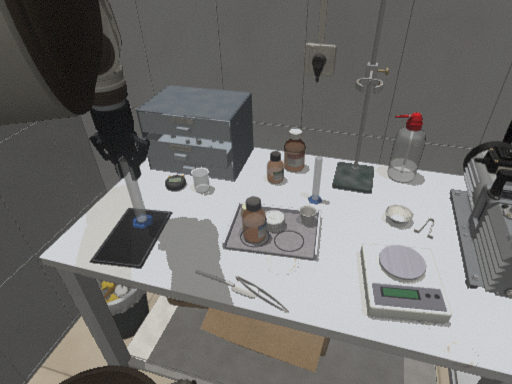

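Request:
apply_moves(motion=[[[0, 0, 0.8], [0, 0, 0]], [[0, 0, 0], [0, 0, 0]], [[0, 0, 0], [0, 0, 0]], [[0, 0, 0], [0, 0, 0]], [[0, 0, 0], [0, 0, 0]], [[0, 0, 0], [0, 0, 0]], [[0, 0, 0], [0, 0, 0]], [[0, 0, 0], [0, 0, 0]], [[0, 0, 0], [0, 0, 0]], [[0, 0, 0], [0, 0, 0]]])

```text
time_s: 10.4
ee_pos: [0.4898, 0.3017, 0.1355]
eef_rot: [[-1.0, 0.001, 0.0], [0.001, 1.0, -0.0], [-0.0, -0.0, -1.0]]
force: [-0.4, -0.4, -1.1]
grip_width: 0.313
```

Request:
apply_moves(motion=[[[0, 0, 0], [0, 0, 0]], [[0, 0, 0], [0, 0, 0]], [[0, 0, 0], [0, 0, 0]], [[0, 0, 0], [0, 0, 0]], [[0, 0, 0], [0, 0, 0]], [[0, 0, 0], [0, 0, 0]], [[0, 0, -10], [0, 0, 0]], [[0, 0, -30], [0, 0, 0]], [[0, 0, -30], [0, 0, 0]], [[0, 0, -25], [0, 0, 0]]], grip=0)

```text
time_s: 11.65
ee_pos: [0.4899, 0.3018, 0.2326]
eef_rot: [[-1.0, 0.001, 0.001], [0.001, 1.0, 0.001], [-0.001, 0.001, -1.0]]
force: [0.3, -0.1, 0.5]
grip_width: 1.002
```

```bash
python3 snap.py 4 scene wrist
```

```text
11.75 [0.4906 0.3022 0.2342] 0.9977363687075113
```

View pics/scene_4.png

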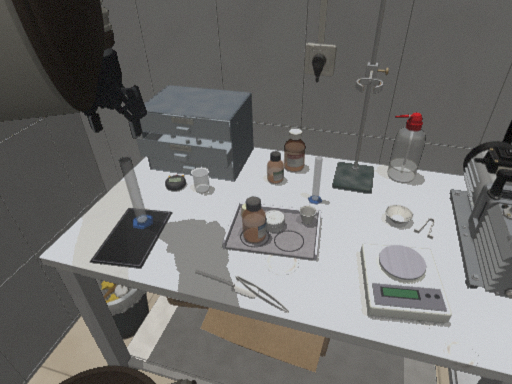

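View pics/wrist_4.png

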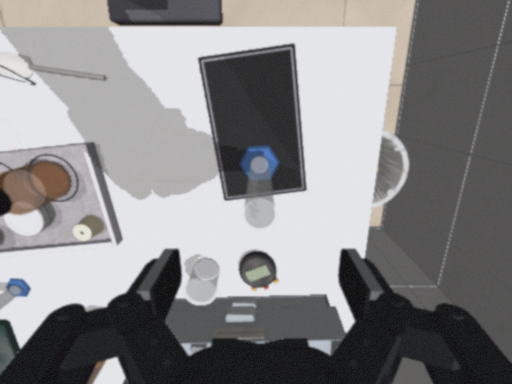

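Request:
apply_moves(motion=[[[0, -25, 0], [0, 0, 0]], [[-3, -45, 0], [0, 0, 0]], [[-3, -50, 0], [0, 0, 0]], [[-3, -50, 0], [0, 0, 0]], [[-3, -50, 0], [0, 0, 0]], [[-4, -40, 0], [0, 0, 0]], [[-4, -25, 0], [0, 0, 0]], [[0, 0, 40], [0, 0, 0]], [[0, 0, 20], [0, 0, 0]], [[0, 0, 0], [0, 0, 0]]])

```text
time_s: 13.0
ee_pos: [0.5086, 0.0165, 0.1688]
eef_rot: [[-1.0, 0.001, -0.003], [0.001, 1.0, -0.0], [0.003, -0.0, -1.0]]
force: [-0.3, -0.7, 0.1]
grip_width: 1.001
```

```bash
python3 snap.py 5 scene wrist
```

```text
13.1 [0.5096 0.0167 0.1711] 1.000261000937153
```

View pics/wrist_5.png

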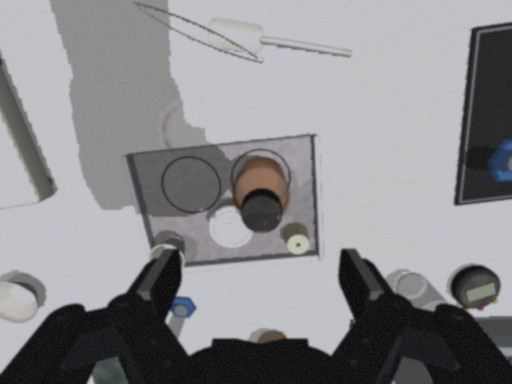

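Run:
```python
from h import *
w=load("wrist_5")
for n,u,v,h in [("cap",262,210,.117),("cylring",191.5,184.5,.01),("botring",260.5,178,.01),("tin",232,227,.038)]: print(n,onplane(w,u,v,h).round(4))
```

```text
cap [0.5056 0.0184 0.117 ]
cylring [ 0.5174 -0.0612  0.01  ]
botring [0.5097 0.0176 0.01  ]
tin [ 0.5574 -0.0136  0.038 ]
```

Request:
apply_moves(motion=[[[0, 0, 20], [0, 0, 0]], [[0, 0, 20], [0, 0, 0]], [[0, 0, 15], [0, 0, 0]], [[0, 0, 12], [0, 0, 0]], [[0, 0, 7], [0, 0, 0]], [[0, 0, 3], [0, 0, 0]], [[0, 0, 0], [0, 0, 0]], [[0, 0, 0], [0, 0, 0]], [[0, 0, 0], [0, 0, 0]], [[0, 0, 0], [0, 0, 0]]])

```text
time_s: 14.35
ee_pos: [0.5097, 0.0167, 0.0937]
eef_rot: [[-1.0, 0.001, 0.0], [0.001, 1.0, 0.0], [-0.0, 0.0, -1.0]]
force: [-0.1, 0.2, 0.6]
grip_width: 1.003
```

Request:
apply_moves(motion=[[[0, 0, 0], [0, 0, 0]], [[0, 0, 0], [0, 0, 0]], [[0, 0, 0], [0, 0, 0]], [[0, 0, 0], [0, 0, 0]], [[0, 0, 0], [0, 0, 0]], [[0, 0, 0], [0, 0, 0]], [[0, 0, 0], [0, 0, 0]], [[0, 0, 0], [0, 0, 0]], [[0, 0, 0], [0, 0, 0]], [[0, 0, 0], [0, 0, 0]]], grip=1, newtons=45)

```text
time_s: 15.6
ee_pos: [0.5097, 0.0168, 0.0937]
eef_rot: [[-1.0, 0.001, 0.0], [0.001, 1.0, 0.0], [-0.0, 0.0, -1.0]]
force: [-0.7, 1.5, 4.9]
grip_width: 0.362
```

Request:
apply_moves(motion=[[[0, 0, -5], [0, 0, 0]], [[0, 0, -15], [0, 0, 0]], [[0, 0, -20], [0, 0, 0]], [[0, 0, -20], [0, 0, 0]], [[10, 0, -5], [0, 0, 0]], [[25, 0, 0], [0, 0, 0]], [[25, 0, 0], [0, 0, 0]], [[25, 0, 0], [0, 0, 0]], [[20, 0, 0], [0, 0, 0]], [[5, 0, 0], [0, 0, 0]]])

```text
time_s: 16.85
ee_pos: [0.3983, 0.0167, 0.1584]
eef_rot: [[-1.0, 0.001, 0.0], [0.001, 1.0, -0.0], [-0.0, -0.0, -1.0]]
force: [0.0, 0.3, -1.8]
grip_width: 0.364
```

```bash
python3 snap.py 6 scene
```

```text
16.9 [0.3986 0.0167 0.1585] 0.3637421771890801
```

View pics/scene_6.png

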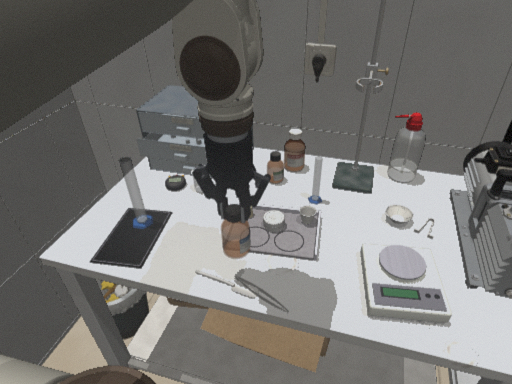

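Request:
apply_moves(motion=[[[0, 15, 0], [0, 0, 0]], [[0, 35, 0], [0, 0, 0]], [[0, 45, 0], [0, 0, 0]], [[0, 50, 0], [0, 0, 0]], [[0, 50, 0], [0, 0, 0]], [[0, 40, 0], [0, 0, 0]], [[0, 25, 0], [0, 0, 0]], [[0, 12, 0], [0, 0, 0]], [[0, 0, 15], [0, 0, 0]], [[0, 0, 15], [0, 0, 0]]])

```text
time_s: 18.15
ee_pos: [0.3997, 0.2881, 0.127]
eef_rot: [[-1.0, 0.001, -0.001], [0.001, 1.0, -0.001], [0.001, -0.001, -1.0]]
force: [0.9, -0.8, -2.6]
grip_width: 0.359
```

Request:
apply_moves(motion=[[[0, 0, 15], [0, 0, 0]], [[0, 0, 12], [0, 0, 0]], [[0, 0, 6], [0, 0, 0]], [[0, 0, 4], [0, 0, 0]], [[0, 0, 2], [0, 0, 0]], [[0, 0, 1], [0, 0, 0]], [[0, 0, 0], [0, 0, 0]], [[0, 0, 0], [0, 0, 0]], [[0, 0, 0], [0, 0, 0]], [[0, 0, 0], [0, 0, 0]]])

```text
time_s: 19.4
ee_pos: [0.3998, 0.2888, 0.0885]
eef_rot: [[-1.0, 0.001, 0.0], [0.001, 1.0, -0.0], [-0.0, -0.0, -1.0]]
force: [-0.2, -0.8, -2.1]
grip_width: 0.362
```

```bash
python3 snap.py 7 scene
```

```text
19.45 [0.3998 0.2888 0.0885] 0.36297806675616356
```

View pics/scene_7.png

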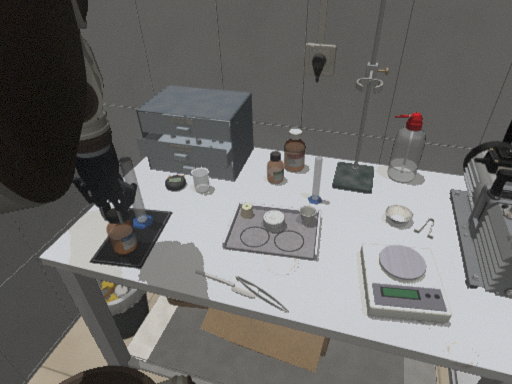

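Request:
apply_moves(motion=[[[0, 0, 0.7], [0, 0, 0]], [[0, 0, 0], [0, 0, 0]], [[0, 0, 0], [0, 0, 0]], [[0, 0, 0], [0, 0, 0]], [[0, 0, 0], [0, 0, 0]], [[0, 0, 0], [0, 0, 0]], [[0, 0, 0], [0, 0, 0]], [[0, 0, 0], [0, 0, 0]], [[0, 0, 0], [0, 0, 0]], [[0, 0, 0], [0, 0, 0]]])

```text
time_s: 20.7
ee_pos: [0.3998, 0.2888, 0.0878]
eef_rot: [[-1.0, 0.001, -0.0], [0.001, 1.0, -0.0], [0.0, -0.0, -1.0]]
force: [0.0, -0.8, -1.6]
grip_width: 0.36
```

Request:
apply_moves(motion=[[[0, 0, 0], [0, 0, 0]], [[0, 0, 0], [0, 0, 0]], [[0, 0, 0], [0, 0, 0]], [[0, 0, 0], [0, 0, 0]], [[0, 0, 0], [0, 0, 0]], [[0, 0, 0], [0, 0, 0]], [[0, 0, -10], [0, 0, 0]], [[0, 0, -30], [0, 0, 0]], [[0, 0, -40], [0, 0, 0]], [[0, 0, -40], [0, 0, 0]]], grip=0)

```text
time_s: 21.95
ee_pos: [0.3997, 0.2887, 0.2097]
eef_rot: [[-1.0, 0.001, 0.0], [0.001, 1.0, 0.0], [-0.0, 0.0, -1.0]]
force: [0.4, 0.5, 0.1]
grip_width: 0.998
```

```bash
python3 snap.py 8 scene wrist top
```

```text
22.1 [0.4006 0.2894 0.2105] 1.0017213990948861
```

View pics/scene_8.png

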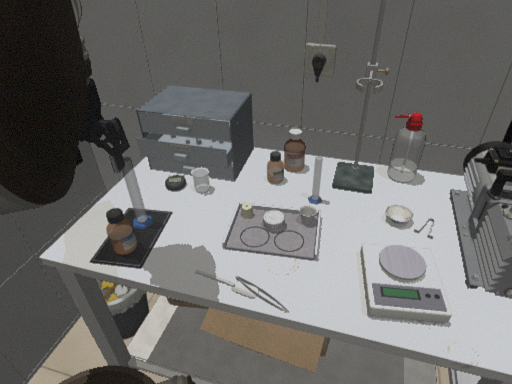

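View pics/wrist_8.png

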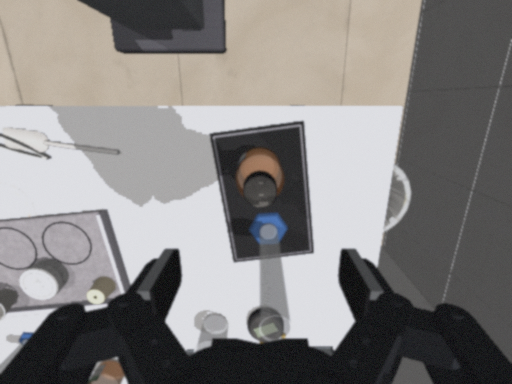

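Request:
apply_moves(motion=[[[0, -30, 0], [0, 0, 0]], [[-10, -45, 0], [0, 0, 0]], [[-25, -45, 0], [0, 0, 0]], [[-30, -45, 0], [0, 0, 0]], [[-30, -45, 0], [0, 0, 0]], [[-30, -45, 0], [0, 0, 0]], [[-20, -35, 0], [0, 0, 0]], [[-13, -15, 0], [0, 0, 0]], [[0, 0, 20], [0, 0, 0]], [[0, 0, 30], [0, 0, 0]]], grip=0.15)

```text
time_s: 23.35
ee_pos: [0.5579, -0.016, 0.1574]
eef_rot: [[-1.0, 0.001, 0.001], [0.001, 1.0, 0.0], [-0.001, 0.0, -1.0]]
force: [1.0, 1.3, -0.1]
grip_width: 0.854
```

Request:
apply_moves(motion=[[[0, 0, 20], [0, 0, 0]], [[0, 0, 10], [0, 0, 0]], [[0, 0, 0], [0, 0, 0]], [[0, 0, 0], [0, 0, 0]], [[0, 0, 0], [0, 0, 0]], [[0, 0, 0], [0, 0, 0]], [[0, 0, 0], [0, 0, 0]], [[0, 0, 0], [0, 0, 0]], [[0, 0, 0], [0, 0, 0]], [[0, 0, 0], [0, 0, 0]]])

```text
time_s: 24.6
ee_pos: [0.5575, -0.0164, 0.1278]
eef_rot: [[-1.0, 0.001, 0.0], [0.001, 1.0, 0.0], [-0.0, 0.0, -1.0]]
force: [0.4, 0.4, 0.1]
grip_width: 0.848
```

```bash
python3 snap.py 9 scene wrist
```

```text
24.7 [ 0.5575 -0.0163  0.1278] 0.8487705186864449
```

View pics/wrist_9.png

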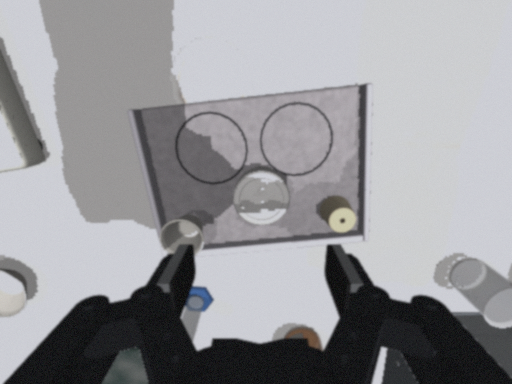

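Request:
apply_moves(motion=[[[0, 1, 20], [0, 0, 0]], [[0, 0, 25], [0, 0, 0]], [[0, 0, 25], [0, 0, 0]], [[0, 0, 20], [0, 0, 0]], [[0, 0, 12], [0, 0, 0]], [[0, 0, 8], [0, 0, 0]], [[0, 0, 4], [0, 0, 0]], [[0, 0, 0], [0, 0, 0]], [[0, 0, 0], [0, 0, 0]], [[0, 0, 0], [0, 0, 0]]])

```text
time_s: 25.95
ee_pos: [0.5578, -0.0154, 0.0142]
eef_rot: [[-1.0, 0.001, 0.001], [0.001, 1.0, -0.0], [-0.001, -0.0, -1.0]]
force: [-0.4, -0.0, 0.3]
grip_width: 0.844
```

```bash
python3 snap.py 10 scene; python3 -c "
from h import *
crop(load('scene_10')['pixels'],150,270,200,350,5,'s10')"
```

```text
26.0 [ 0.5577 -0.0154  0.0141] 0.8492314693930632
```

View pics/s10.png

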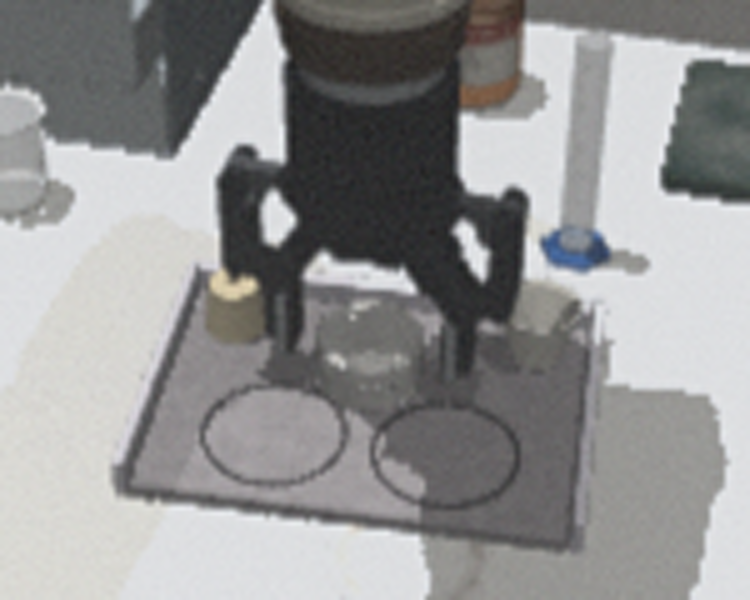

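Request:
apply_moves(motion=[[[0, 0, 0], [0, 0, 0]], [[0, 0, 0], [0, 0, 0]], [[0, 0, 0], [0, 0, 0]], [[0, 0, 0], [0, 0, 0]], [[0, 0, 0], [0, 0, 0]], [[0, 0, 0], [0, 0, 0]], [[0, 0, 0], [0, 0, 0]], [[0, 0, 0], [0, 0, 0]], [[0, 0, 0], [0, 0, 0]], [[0, 0, 0], [0, 0, 0]]], grip=1, newtons=30)

```text
time_s: 27.25
ee_pos: [0.5577, -0.0154, 0.0142]
eef_rot: [[-1.0, 0.001, 0.001], [0.001, 1.0, -0.0], [-0.001, -0.0, -1.0]]
force: [-0.6, -0.9, 5.5]
grip_width: 0.592
```

Request:
apply_moves(motion=[[[0, 0, -10], [0, 0, 0]], [[0, 0, -20], [0, 0, 0]], [[0, 0, -30], [0, 0, 0]], [[0, 0, -30], [0, 0, 0]], [[0, 0, -30], [0, 0, 0]], [[0, 0, -10], [0, 0, 0]], [[0, 0, 0], [0, 0, 0]], [[0, 0, 0], [0, 0, 0]], [[0, 0, 0], [0, 0, 0]], [[0, 0, 0], [0, 0, 0]]])

```text
time_s: 28.5
ee_pos: [0.5573, -0.0154, 0.1431]
eef_rot: [[-1.0, 0.001, -0.001], [0.001, 1.0, 0.0], [0.001, 0.0, -1.0]]
force: [-0.1, 0.1, -0.7]
grip_width: 0.586
```

```bash
python3 snap.py 11 scene wrist
```

```text
28.6 [ 0.5574 -0.0154  0.1434] 0.5934678773602949
```

View pics/scene_11.png

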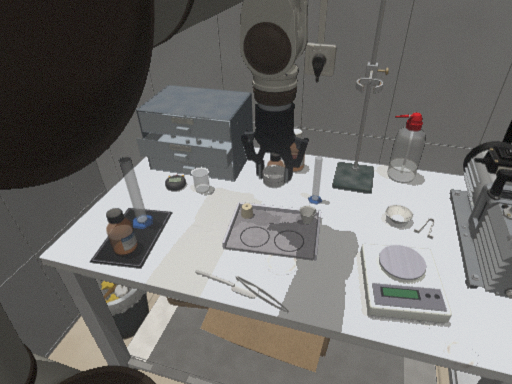

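View pics/wrist_11.png

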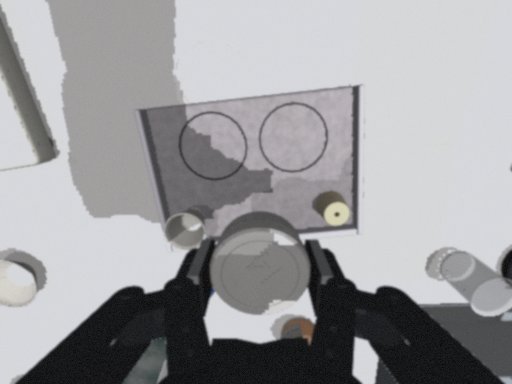

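Run:
```python
from h import *
w=load("wrist_11")
print(onplane(w,260,271,.167), onplane(w,260,271,.170),[proj(w,p).round(1).tolist() for p in [(.5574,-.0154,.167),(.5574+.026,-.0154,.167),(.5574-.026,-.0154,.167),(.5574,-.0154+.026,.167)]])
w1=load("wrist_1")
s=load("scene_11");m=s["pixels"]
crop(s["pixels"],235,320,350,460,7,"pan11")
```

```text
[ 0.55561918 -0.01533226  0.167     ] [ 0.55357683 -0.01533993  0.17      ] [[259.9, 274.0], [259.8, 315.7], [259.9, 227.0], [311.6, 274.0]]
```

View pics/pan11.png

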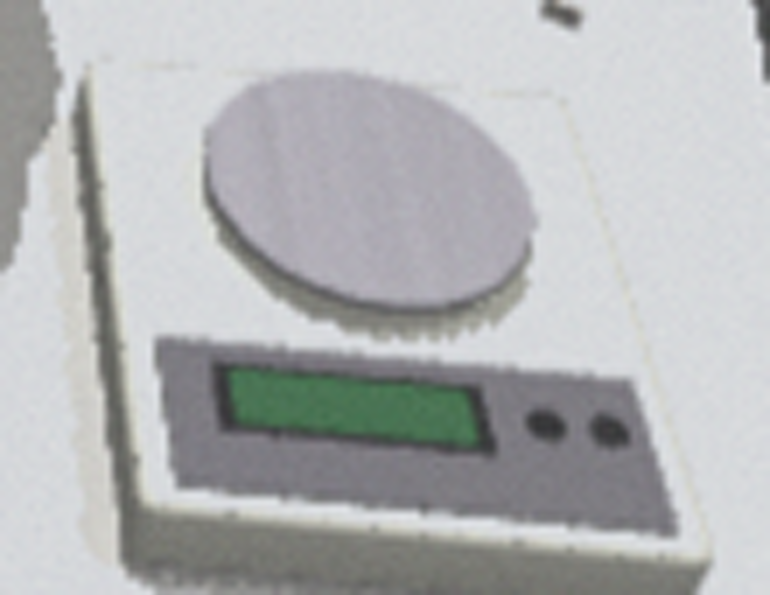

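Request:
apply_moves(motion=[[[2, -15, 0], [0, 0, 0]], [[8, -30, 0], [0, 0, 0]], [[10, -40, 0], [0, 0, 0]], [[12, -45, 0], [0, 0, 0]], [[12, -45, 0], [0, 0, 0]], [[12, -45, 0], [0, 0, 0]], [[10, -36, 0], [0, 0, 0]], [[6, -20, 0], [0, 0, 0]], [[2, -10, 0], [0, 0, 0]], [[0, 0, 0], [0, 0, 0]]])

```text
time_s: 29.85
ee_pos: [0.4834, -0.3013, 0.1437]
eef_rot: [[-1.0, 0.001, -0.0], [0.001, 1.0, 0.0], [0.0, 0.0, -1.0]]
force: [-0.1, -0.7, -1.2]
grip_width: 0.591
```

Request:
apply_moves(motion=[[[0, 0, 10], [0, 0, 0]], [[0, 0, 20], [0, 0, 0]], [[0, 0, 20], [0, 0, 0]], [[0, 0, 10], [0, 0, 0]], [[0, 0, 0], [0, 0, 0]], [[0, 0, 0], [0, 0, 0]], [[0, 0, 0], [0, 0, 0]], [[0, 0, 0], [0, 0, 0]], [[0, 0, 0], [0, 0, 0]], [[0, 0, 0], [0, 0, 0]]])

```text
time_s: 31.1
ee_pos: [0.4833, -0.3013, 0.0838]
eef_rot: [[-1.0, 0.001, 0.0], [0.001, 1.0, -0.0], [-0.0, -0.0, -1.0]]
force: [-0.9, 0.2, 0.1]
grip_width: 0.593
```

```bash
python3 snap.py 12 scene top wrist;  python3 -c "
from h import *
crop(load('scene_12')['pixels'],200,320,340,470,6,'s12')
crop(load('top_12')['pixels'],170,270,330,430,6,'t12')"
```

```text
31.25 [ 0.4833 -0.3013  0.0838] 0.5913651477834398
```

View pics/s12.png

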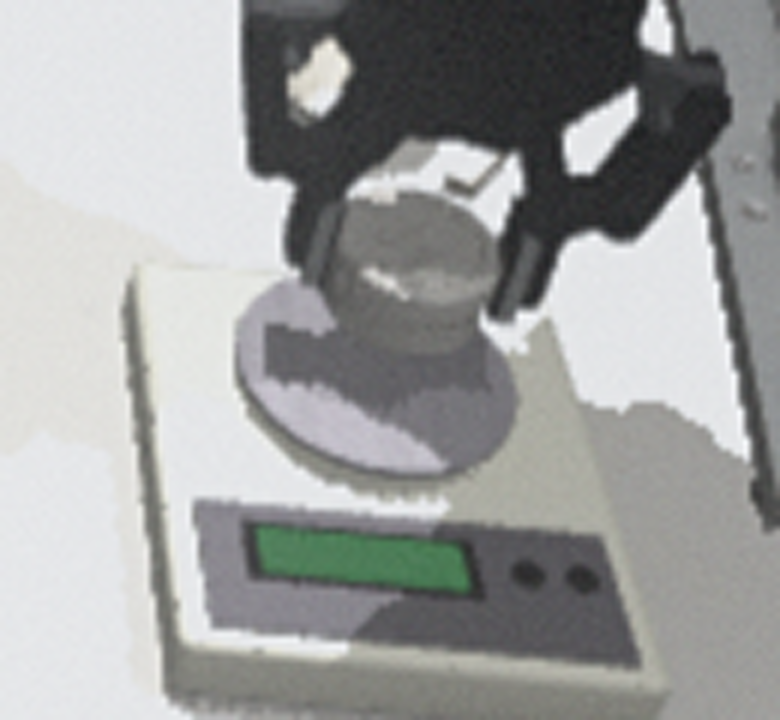

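View pics/wrist_12.png

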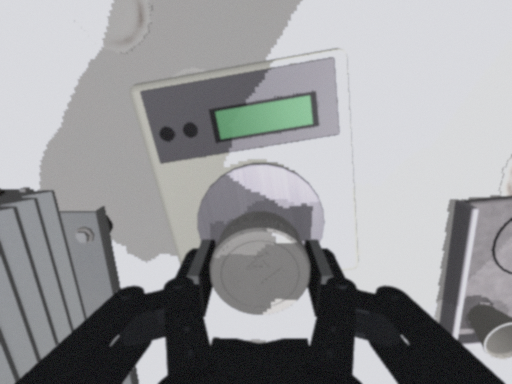

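Request:
apply_moves(motion=[[[0, 0, 12], [0, 0, 0]], [[0, 0, 8], [0, 0, 0]], [[0, 0, 4], [0, 0, 0]], [[0, 0, 2], [0, 0, 0]], [[0, 0, 1], [0, 0, 0]], [[0, 0, 1], [0, 0, 0]], [[0, 0, 1], [0, 0, 0]], [[0, 0, 0], [0, 0, 0]], [[0, 0, 0], [0, 0, 0]], [[0, 0, 0], [0, 0, 0]]])

```text
time_s: 32.5
ee_pos: [0.4833, -0.3013, 0.0548]
eef_rot: [[-1.0, 0.001, 0.0], [0.001, 1.0, -0.0], [-0.0, -0.0, -1.0]]
force: [0.6, -0.5, -0.3]
grip_width: 0.59
```

```bash
python3 snap.py 13 scene;  python3 -c "
from h import *
crop(load('scene_13')['pixels'],200,320,340,470,6,'s13')"
```

```text
32.55 [ 0.4833 -0.3013  0.0548] 0.5892926908207957
```

View pics/s13.png

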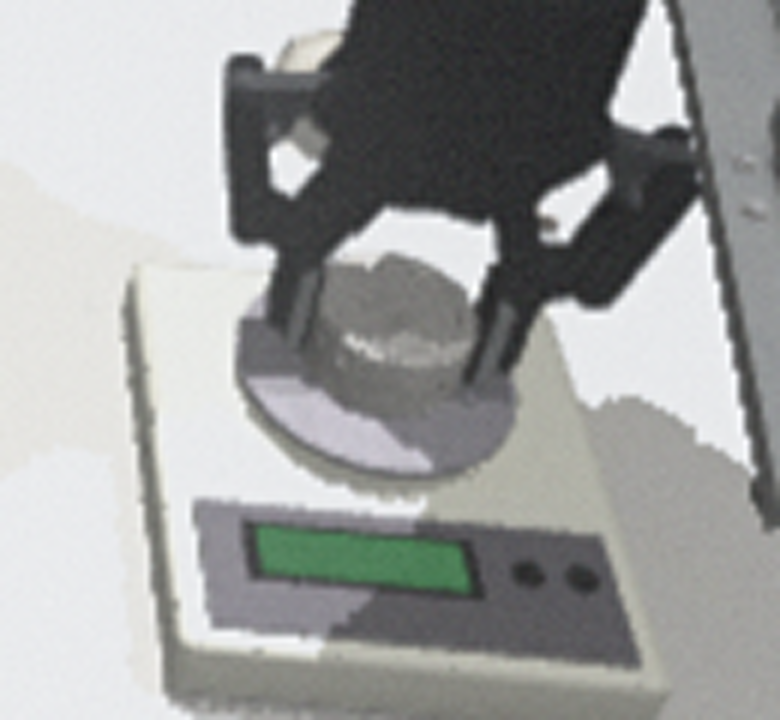

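Request:
apply_moves(motion=[[[0, 0, 0.6], [0, 0, 0]], [[0, 0, 0], [0, 0, 0]], [[0, 0, 0], [0, 0, 0]], [[0, 0, 0], [0, 0, 0]], [[0, 0, 0], [0, 0, 0]], [[0, 0, 0], [0, 0, 0]], [[0, 0, 0], [0, 0, 0]], [[0, 0, 0], [0, 0, 0]], [[0, 0, 0], [0, 0, 0]], [[0, 0, 0], [0, 0, 0]]])

```text
time_s: 33.8
ee_pos: [0.4833, -0.3013, 0.0542]
eef_rot: [[-1.0, 0.001, 0.0], [0.001, 1.0, -0.0], [-0.0, -0.0, -1.0]]
force: [0.5, -0.5, -0.4]
grip_width: 0.589
```

Request:
apply_moves(motion=[[[0, 0, 0], [0, 0, 0]], [[0, 0, 0], [0, 0, 0]], [[0, 0, 0], [0, 0, 0]], [[0, 0, 0], [0, 0, 0]], [[0, 0, 0], [0, 0, 0]], [[0, 0, 0], [0, 0, 0]], [[0, 0, -10], [0, 0, 0]], [[0, 0, -30], [0, 0, 0]], [[0, 0, -40], [0, 0, 0]], [[0, 0, -40], [0, 0, 0]]], grip=0.15)

```text
time_s: 35.05
ee_pos: [0.4832, -0.3012, 0.1762]
eef_rot: [[-1.0, 0.001, 0.0], [0.001, 1.0, -0.0], [-0.0, -0.0, -1.0]]
force: [1.3, -1.1, 0.4]
grip_width: 0.848
```

Request:
apply_moves(motion=[[[0, 0, -20], [0, 0, 0]], [[0, 30, -20], [0, 0, 0]], [[0, 50, 0], [0, 0, 0]], [[0, 50, 0], [0, 0, 0]], [[0, 40, 0], [0, 0, 0]], [[0, 30, 0], [0, 0, 0]], [[0, 0, 0], [0, 0, 0]], [[0, 0, 0], [0, 0, 0]], [[0, 0, 0], [0, 0, 0]], [[0, 0, 0], [0, 0, 0]]])

```text
time_s: 36.3
ee_pos: [0.4834, -0.102, 0.2141]
eef_rot: [[-1.0, 0.002, -0.0], [0.002, 1.0, 0.0], [0.0, 0.0, -1.0]]
force: [0.1, 0.5, 0.8]
grip_width: 0.849
```

```bash
python3 snap.py 14 scene top;  python3 -c "
from h import *
crop(load('scene_14')['pixels'],200,320,340,470,6,'s14')
crop(load('top_14')['pixels'],170,270,330,430,6,'t14')"
```

```text
36.4 [ 0.4834 -0.1018  0.2141] 0.8536227391571012
```

View pics/s14.png

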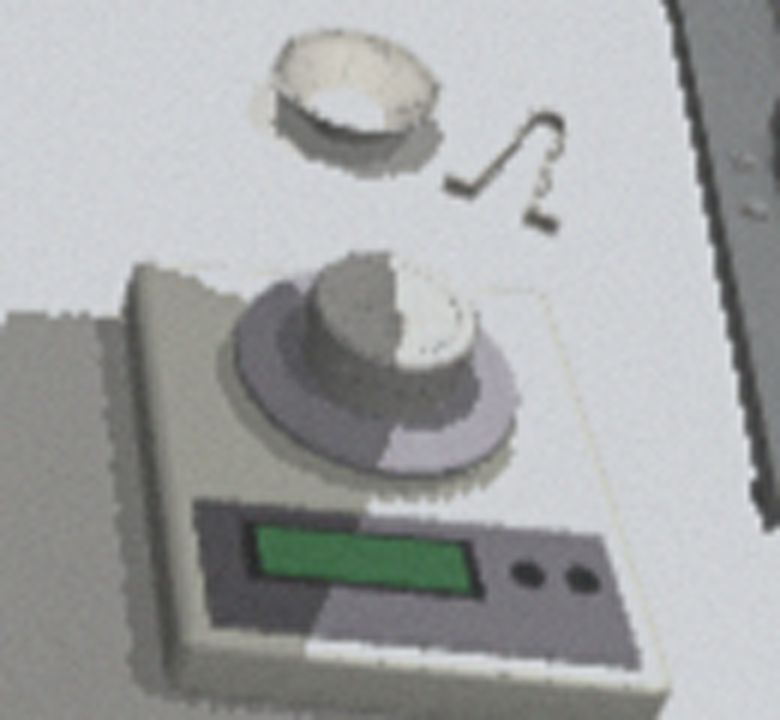

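View pics/top_14.png

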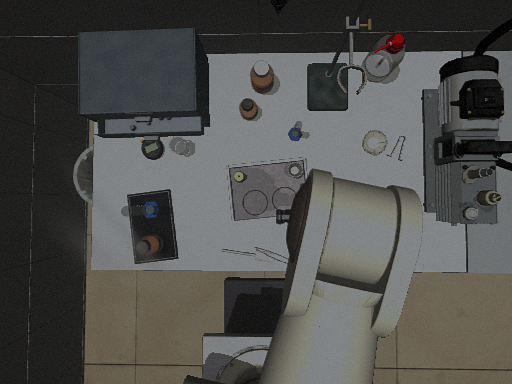

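Run:
```python
from h import *
s=load("scene_14");f=lambda x,y,h:onplane(s,340+x/6-.4,200+y/6-.4,h).round(4)
print("tintop",f(395.5,310,.078),"pan",f(376,372,.05))
W=cloud(s);
def fit(m,h):
    v,u=np.nonzero(m);P=W[v,u];return len(v),P.mean(0).round(4),(P.max(0)-P.min(0)).round(3)
box=np.zeros((384,512),bool);box[235:285,375:432]=1
# scene depth
m=box&(W[...,2]>.073)&(W[...,2]<.083);print("top pts",fit(m,0))
m=box&(W[...,2]>.046)&(W[...,2]<.054)
for p in [(.4833,-.3013)]:
  for a in np.arange(0,360,45):
    q=(p[0]+.045*np.cos(np.radians(a)),p[1]+.045*np.sin(np.radians(a)),.05);x,y=proj(s,q);print(round((x-340+.4)*6),round((y-200+.4)*6),end=' | ')
```

```text
tintop [ 0.4828 -0.3002  0.078 ] pan [ 0.4815 -0.3002  0.05  ]
top pts (442, array([ 0.4811, -0.2998,  0.0776]), array([0.051, 0.051, 0.007]))
378 275 | 282 284 | 239 341 | 278 420 | 381 472 | 486 462 | 524 397 | 477 320 |
```

Request:
apply_moves(motion=[[[5, 20, 0], [0, 0, 0]], [[10, 40, 0], [0, 0, 0]], [[10, 45, 0], [0, 0, 0]], [[10, 50, 0], [0, 0, 0]], [[10, 50, 0], [0, 0, 0]], [[10, 50, 0], [0, 0, 0]], [[10, 50, 0], [0, 0, 0]], [[9, 40, 0], [0, 0, 0]], [[6, 30, 0], [0, 0, 0]], [[3, 15, 0], [0, 0, 0]]], grip=0)

```text
time_s: 37.65
ee_pos: [0.4005, 0.2899, 0.214]
eef_rot: [[-1.0, -0.0, -0.0], [-0.0, 1.0, -0.0], [0.0, -0.0, -1.0]]
force: [0.2, 0.1, 0.1]
grip_width: 1.0
```

Request:
apply_moves(motion=[[[0, 0, 0], [0, 0, 0]], [[0, 0, 20], [0, 0, 0]], [[0, 0, 20], [0, 0, 0]], [[0, 0, 0], [0, 0, 0]], [[0, 0, 0], [0, 0, 0]], [[0, 0, 0], [0, 0, 0]], [[0, 0, 0], [0, 0, 0]], [[0, 0, 0], [0, 0, 0]], [[0, 0, 0], [0, 0, 0]], [[0, 0, 0], [0, 0, 0]]])

```text
time_s: 38.9
ee_pos: [0.4008, 0.2888, 0.1742]
eef_rot: [[-1.0, 0.001, 0.0], [0.001, 1.0, -0.0], [-0.0, -0.0, -1.0]]
force: [0.2, 0.0, -1.0]
grip_width: 1.001
```

```bash
python3 snap.py 15 wrist
```

```text
38.95 [0.4008 0.2888 0.1742] 1.0025734884072086
```

View pics/wrist_15.png

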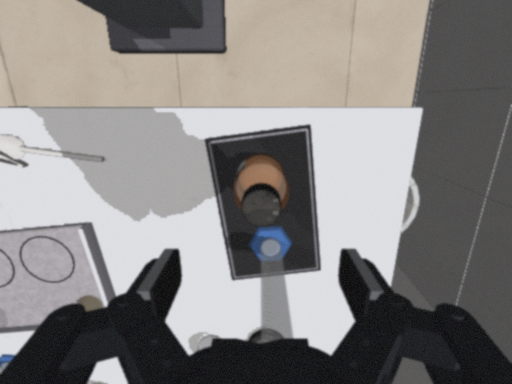

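Request:
apply_moves(motion=[[[1, 0, 20], [0, 0, 0]], [[0, 0, 20], [0, 0, 0]], [[0, 0, 20], [0, 0, 0]], [[0, 0, 14], [0, 0, 0]], [[0, 0, 8], [0, 0, 0]], [[0, 0, 4], [0, 0, 0]], [[0, 0, 0], [0, 0, 0]], [[0, 0, 0], [0, 0, 0]], [[0, 0, 0], [0, 0, 0]], [[0, 0, 0], [0, 0, 0]]])

```text
time_s: 40.2
ee_pos: [0.3999, 0.2888, 0.0884]
eef_rot: [[-1.0, 0.001, 0.0], [0.001, 1.0, 0.0], [-0.0, 0.0, -1.0]]
force: [0.4, 0.0, 0.2]
grip_width: 1.0
```

Request:
apply_moves(motion=[[[0, 0, 0], [0, 0, 0]], [[0, 0, 0], [0, 0, 0]], [[0, 0, 0], [0, 0, 0]], [[0, 0, 0], [0, 0, 0]], [[0, 0, 0], [0, 0, 0]], [[0, 0, 0], [0, 0, 0]], [[0, 0, 0], [0, 0, 0]], [[0, 0, 0], [0, 0, 0]], [[0, 0, 0], [0, 0, 0]], [[0, 0, 0], [0, 0, 0]]], grip=1, newtons=45)

```text
time_s: 41.45
ee_pos: [0.3999, 0.2889, 0.0884]
eef_rot: [[-1.0, 0.001, 0.0], [0.001, 1.0, 0.0], [-0.0, 0.0, -1.0]]
force: [0.6, 1.7, 4.3]
grip_width: 0.363
```

Request:
apply_moves(motion=[[[0, 0, -5], [0, 0, 0]], [[0, 0, -15], [0, 0, 0]], [[0, 0, -20], [0, 0, 0]], [[0, 0, -20], [0, 0, 0]], [[0, -10, -10], [0, 0, 0]], [[0, -30, 0], [0, 0, 0]], [[0, -45, 0], [0, 0, 0]], [[0, -50, 0], [0, 0, 0]], [[0, -40, 0], [0, 0, 0]], [[0, -20, 0], [0, 0, 0]]])

```text
time_s: 42.7
ee_pos: [0.3991, 0.0915, 0.1583]
eef_rot: [[-1.0, 0.003, -0.0], [0.003, 1.0, -0.0], [0.0, -0.0, -1.0]]
force: [0.3, 0.6, -3.1]
grip_width: 0.364
```

```bash
python3 snap.py 16 scene
```

```text
42.75 [0.3991 0.0905 0.1584] 0.3592760851468074
```

View pics/scene_16.png

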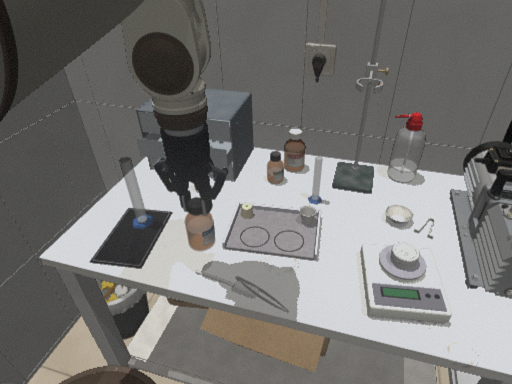

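Request:
apply_moves(motion=[[[-5, -10, 0], [0, 0, 0]], [[-15, -20, 0], [0, 0, 0]], [[-30, -20, 0], [0, 0, 0]], [[-30, -15, 0], [0, 0, 0]], [[-20, -8, 0], [0, 0, 0]], [[-10, -4, 0], [0, 0, 0]], [[0, 0, 15], [0, 0, 0]], [[0, 0, 10], [0, 0, 0]], [[0, 0, 0], [0, 0, 0]], [[0, 0, 0], [0, 0, 0]]])

```text
time_s: 44.0
ee_pos: [0.5093, 0.0169, 0.1335]
eef_rot: [[-1.0, 0.0, 0.0], [0.0, 1.0, 0.0], [-0.0, 0.0, -1.0]]
force: [-0.1, 0.0, -1.8]
grip_width: 0.36
```

Request:
apply_moves(motion=[[[0, 0, 12], [0, 0, 0]], [[0, 0, 12], [0, 0, 0]], [[0, 0, 7], [0, 0, 0]], [[0, 0, 4], [0, 0, 0]], [[0, 0, 2], [0, 0, 0]], [[0, 0, 1], [0, 0, 0]], [[0, 0, 0.8], [0, 0, 0]], [[0, 0, 0], [0, 0, 0]], [[0, 0, 0], [0, 0, 0]], [[0, 0, 0], [0, 0, 0]]])

```text
time_s: 45.25
ee_pos: [0.5096, 0.0167, 0.0945]
eef_rot: [[-1.0, 0.001, 0.0], [0.001, 1.0, 0.0], [-0.0, 0.0, -1.0]]
force: [0.4, -0.2, -1.7]
grip_width: 0.363
```

```bash
python3 snap.py 17 scene; python3 -c "
from h import *
crop(load('scene_17')['pixels'],150,270,200,350,5,'s17')"
```

```text
45.3 [0.5096 0.0167 0.0945] 0.3586598385804031
```

View pics/s17.png

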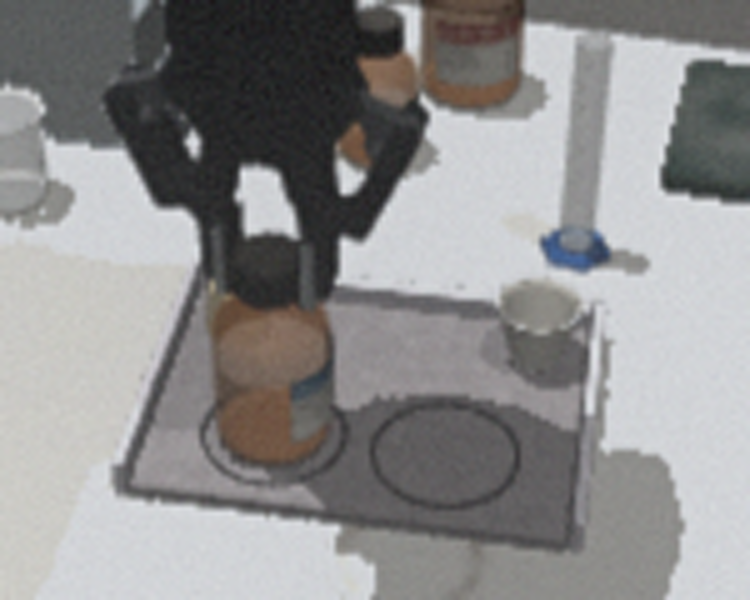

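Request:
apply_moves(motion=[[[0, 0, 0.5], [0, 0, 0]], [[0, 0, 0], [0, 0, 0]], [[0, 0, 0], [0, 0, 0]], [[0, 0, 0], [0, 0, 0]], [[0, 0, 0], [0, 0, 0]], [[0, 0, 0], [0, 0, 0]], [[0, 0, 0], [0, 0, 0]], [[0, 0, 0], [0, 0, 0]], [[0, 0, 0], [0, 0, 0]], [[0, 0, 0], [0, 0, 0]]])

```text
time_s: 46.55
ee_pos: [0.5099, 0.0167, 0.0944]
eef_rot: [[-1.0, 0.001, 0.001], [0.001, 1.0, 0.0], [-0.001, 0.0, -1.0]]
force: [-0.5, 0.7, 5.3]
grip_width: 0.363
```

Request:
apply_moves(motion=[[[0, 0, 0], [0, 0, 0]], [[0, 0, 0], [0, 0, 0]], [[0, 0, 0], [0, 0, 0]], [[0, 0, 0], [0, 0, 0]], [[0, 0, 0], [0, 0, 0]], [[0, 0, 0], [0, 0, 0]], [[0, 0, -10], [0, 0, 0]], [[0, 0, -30], [0, 0, 0]], [[0, 0, -40], [0, 0, 0]], [[0, 0, -40], [0, 0, 0]]], grip=0)

```text
time_s: 47.8
ee_pos: [0.5094, 0.0167, 0.2158]
eef_rot: [[-1.0, 0.001, 0.001], [0.001, 1.0, 0.0], [-0.001, 0.0, -1.0]]
force: [0.6, 0.4, 0.1]
grip_width: 1.002
```

Request:
apply_moves(motion=[[[0, 0, -20], [0, 0, 0]], [[0, 30, 0], [0, 0, 0]], [[4, 45, 0], [0, 0, 0]], [[4, 50, 0], [0, 0, 0]], [[4, 50, 0], [0, 0, 0]], [[4, 50, 0], [0, 0, 0]], [[4, 40, 0], [0, 0, 0]], [[0, 20, 0], [0, 0, 0]], [[0, 0, 0], [0, 0, 0]], [[0, 0, 0], [0, 0, 0]]])

```text
time_s: 49.05
ee_pos: [0.4901, 0.3008, 0.2342]
eef_rot: [[-1.0, 0.002, 0.0], [0.002, 1.0, -0.0], [-0.0, -0.0, -1.0]]
force: [0.1, -0.4, 0.7]
grip_width: 1.001
```

```bash
python3 snap.py 18 scene wrist
```

```text
49.15 [0.4901 0.3006 0.2342] 0.9948672552362309
```

View pics/wrist_18.png

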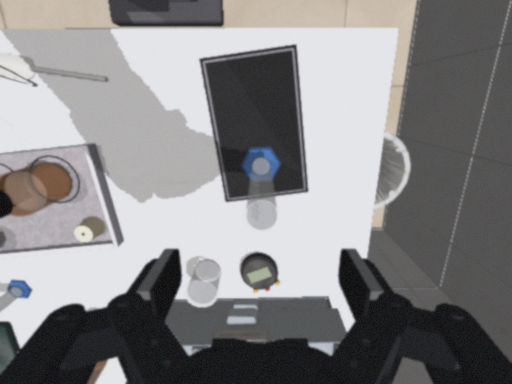

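View pics/scene_18.png

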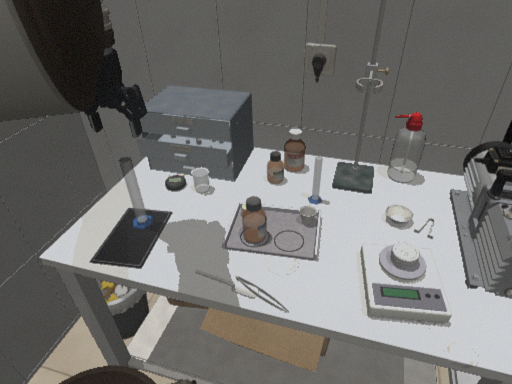

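Request:
apply_moves(motion=[[[0, 1, 15], [0, 0, 0]], [[0, 0, 20], [0, 0, 0]], [[0, 0, 20], [0, 0, 0]], [[0, 0, 20], [0, 0, 0]], [[0, 0, 15], [0, 0, 0]], [[0, 0, 8], [0, 0, 0]], [[0, 0, 0], [0, 0, 0]], [[0, 0, 0], [0, 0, 0]], [[0, 0, 0], [0, 0, 0]], [[0, 0, 0], [0, 0, 0]]])

```text
time_s: 50.4
ee_pos: [0.49, 0.3028, 0.1363]
eef_rot: [[-1.0, 0.001, 0.001], [0.001, 1.0, 0.0], [-0.001, 0.0, -1.0]]
force: [0.2, 0.2, 0.8]
grip_width: 1.0
```

Request:
apply_moves(motion=[[[0, 0, 0], [0, 0, 0]], [[0, 0, 0], [0, 0, 0]], [[0, 0, 0], [0, 0, 0]], [[0, 0, 0], [0, 0, 0]], [[0, 0, 0], [0, 0, 0]], [[0, 0, 0], [0, 0, 0]], [[0, 0, 0], [0, 0, 0]], [[0, 0, 0], [0, 0, 0]], [[0, 0, 0], [0, 0, 0]], [[0, 0, 0], [0, 0, 0]]], grip=1, newtons=35)

```text
time_s: 51.65
ee_pos: [0.4899, 0.3027, 0.136]
eef_rot: [[-1.0, 0.001, 0.0], [0.001, 1.0, 0.0], [-0.0, 0.0, -1.0]]
force: [-0.0, -1.3, 3.1]
grip_width: 0.311
```

Request:
apply_moves(motion=[[[0, 0, -5], [0, 0, 0]], [[0, 0, -20], [0, 0, 0]], [[0, 0, -25], [0, 0, 0]], [[0, 0, -20], [0, 0, 0]], [[10, -5, 0], [0, 0, 0]], [[25, -20, 0], [0, 0, 0]], [[25, -35, 0], [0, 0, 0]], [[20, -40, 0], [0, 0, 0]], [[10, -40, 0], [0, 0, 0]], [[0, -40, 0], [0, 0, 0]]])

```text
time_s: 52.9
ee_pos: [0.398, 0.1216, 0.2049]
eef_rot: [[-1.0, -0.0, -0.001], [-0.0, 1.0, -0.0], [0.001, -0.0, -1.0]]
force: [-0.6, 0.7, -1.5]
grip_width: 0.311
```

Request:
apply_moves(motion=[[[0, -45, 0], [0, 0, 0]], [[0, -45, 0], [0, 0, 0]], [[0, -40, 0], [0, 0, 0]], [[0, -30, 0], [0, 0, 0]], [[0, -16, 0], [0, 0, 0]], [[0, -8, 0], [0, 0, 0]], [[0, 0, 0], [0, 0, 0]], [[0, 0, 0], [0, 0, 0]], [[0, 0, 0], [0, 0, 0]], [[0, 0, 0], [0, 0, 0]]])

```text
time_s: 54.15
ee_pos: [0.3995, -0.0609, 0.2059]
eef_rot: [[-1.0, 0.0, 0.0], [0.0, 1.0, 0.0], [-0.0, 0.0, -1.0]]
force: [-0.1, -0.2, -1.0]
grip_width: 0.31
```

```bash
python3 snap.py 19 scene
```

```text
54.2 [ 0.3995 -0.0609  0.2059] 0.3122231991935309
```

View pics/scene_19.png

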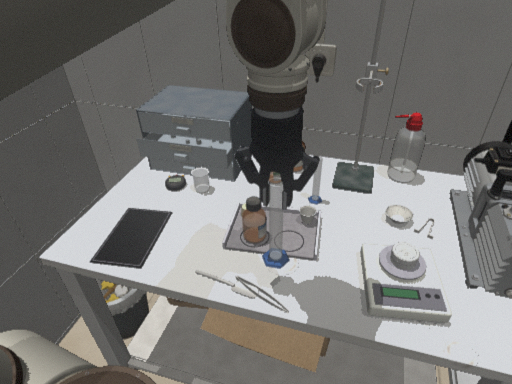

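Request:
apply_moves(motion=[[[-10, -1.5, 0], [0, 0, 0]], [[-25, 0, 0], [0, 0, 0]], [[-30, 0, 0], [0, 0, 0]], [[-30, 0, 0], [0, 0, 0]], [[-15, 0, 0], [0, 0, 0]], [[-8, 0, 0], [0, 0, 0]], [[0, 0, 10], [0, 0, 0]], [[0, 0, 15], [0, 0, 0]], [[0, 0, 10], [0, 0, 0]], [[0, 0, 0], [0, 0, 0]]])

```text
time_s: 55.45
ee_pos: [0.5167, -0.0628, 0.1698]
eef_rot: [[-1.0, 0.001, -0.002], [0.001, 1.0, 0.0], [0.002, 0.0, -1.0]]
force: [-0.1, 0.2, -0.5]
grip_width: 0.31
```

Request:
apply_moves(motion=[[[0, 0, 10], [0, 0, 0]], [[0, 0, 8], [0, 0, 0]], [[0, 0, 5], [0, 0, 0]], [[0, 0, 3], [0, 0, 0]], [[0, 0, 2], [0, 0, 0]], [[0, 0, 0.5], [0, 0, 0]], [[0, 0, 0], [0, 0, 0]], [[0, 0, 0], [0, 0, 0]], [[0, 0, 0], [0, 0, 0]], [[0, 0, 0], [0, 0, 0]]])

```text
time_s: 56.7
ee_pos: [0.5175, -0.0628, 0.1424]
eef_rot: [[-1.0, 0.001, 0.0], [0.001, 1.0, -0.0], [-0.0, -0.0, -1.0]]
force: [0.5, -0.4, -1.2]
grip_width: 0.311
```

```bash
python3 snap.py 20 scene; python3 -c "
from h import *
crop(load('scene_20')['pixels'],150,270,200,350,5,'s20')"
```

```text
56.75 [ 0.5175 -0.0629  0.1424] 0.3113304636618637
```

View pics/s20.png

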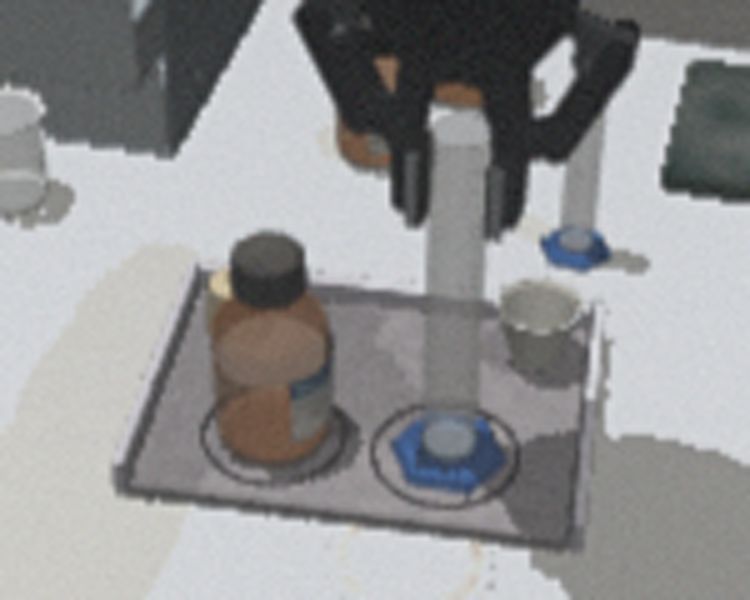

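Request:
apply_moves(motion=[[[0, 0, 0.7], [0, 0, 0]], [[0, 0, 0], [0, 0, 0]], [[0, 0, 0], [0, 0, 0]], [[0, 0, 0], [0, 0, 0]], [[0, 0, 0], [0, 0, 0]], [[0, 0, 0], [0, 0, 0]], [[0, 0, 0], [0, 0, 0]], [[0, 0, 0], [0, 0, 0]], [[0, 0, 0], [0, 0, 0]], [[0, 0, 0], [0, 0, 0]]])

```text
time_s: 58.0
ee_pos: [0.5176, -0.0629, 0.1419]
eef_rot: [[-1.0, 0.001, 0.0], [0.001, 1.0, -0.0], [-0.0, -0.0, -1.0]]
force: [-0.5, -0.5, 4.8]
grip_width: 0.312
```

Request:
apply_moves(motion=[[[0, 0, 0], [0, 0, 0]], [[0, 0, 0], [0, 0, 0]], [[0, 0, 0], [0, 0, 0]], [[0, 0, 0], [0, 0, 0]], [[0, 0, 0], [0, 0, 0]], [[0, 0, 0], [0, 0, 0]], [[0, 0, -10], [0, 0, 0]], [[0, 0, -30], [0, 0, 0]], [[0, 0, -40], [0, 0, 0]], [[0, 0, -30], [0, 0, 0]]], grip=0)

```text
time_s: 59.25
ee_pos: [0.5176, -0.0628, 0.2542]
eef_rot: [[-1.0, 0.001, 0.002], [0.001, 1.0, -0.0], [-0.002, -0.0, -1.0]]
force: [0.5, -0.4, 0.0]
grip_width: 0.998
```

Request:
apply_moves(motion=[[[10, 20, 0], [0, 0, 0]], [[20, 40, 0], [0, 0, 0]], [[20, 45, 0], [0, 0, 0]], [[20, 45, 0], [0, 0, 0]], [[20, 45, 0], [0, 0, 0]], [[10, 30, 0], [0, 0, 0]], [[0, 10, 0], [0, 0, 0]], [[0, 0, 0], [0, 0, 0]], [[0, 0, 0], [0, 0, 0]], [[0, 0, 0], [0, 0, 0]]])

```text
time_s: 60.5
ee_pos: [0.418, 0.1715, 0.2516]
eef_rot: [[-1.0, 0.002, -0.0], [0.002, 1.0, -0.0], [0.0, -0.0, -1.0]]
force: [0.0, -0.3, -0.3]
grip_width: 0.998
```

```bash
python3 snap.py 21 scene top
python3 - <<'E'
from h import *
crop(load('scene_21')['pixels'],150,270,200,350,5,'s21')
a,b=load('scene0'),load('scene_21')
t=load("top_21");t0=load("top0")
for nm,c in (("before",t0),("after",t)):
    W=cloud(c);z=W[...,2];h=cv2.cvtColor(c["pixels"],cv2.COLOR_BGR2HSV)
    def o(m,box,hh,n):
        q=np.zeros((384,512),np.uint8);a,b,cc,d=box;q[a:b,cc:d]=m[a:b,cc:d]
        N,l,st,ce=cv2.connectedComponentsWithStats(q)
        if N>1: i=1+st[1:,4].argmax();print(nm,n,st[i,4],onplane(c,*ce[i],hh).round(4))
    o((z>.098),(185,225,235,265),.117,"cap"); o(z>.03,(165,190,230,247),.038,"stopper");o(z>.03,(160,182,285,305),.043,"cruc")
    o((h[...,0]>100)&(h[...,0]<130)&(h[...,1]>110),(180,220,265,305),.016,"foot");o(z>.1,(180,225,265,310),.19,"cyltop"); o(z>.07,(190,230,358,398),.078,"tin")
E
```

```text
60.6 [0.4179 0.1716 0.2517] 1.000295363876222
before cap 144 [0.5108 0.0169 0.117 ]
before stopper 79 [0.5788 0.0584 0.038 ]
before cruc 98 [ 0.598  -0.0893  0.043 ]
before foot 121 [ 0.5171 -0.0561  0.016 ]
before cyltop 65 [ 0.5188 -0.0631  0.19  ]
after cap 144 [0.5108 0.0169 0.117 ]
after stopper 79 [0.5789 0.0586 0.038 ]
after cruc 97 [ 0.5979 -0.0896  0.043 ]
after foot 125 [ 0.5176 -0.0573  0.016 ]
after cyltop 69 [ 0.5195 -0.0654  0.19  ]
after tin 355 [ 0.4848 -0.3003  0.078 ]
```

View pics/s21.png

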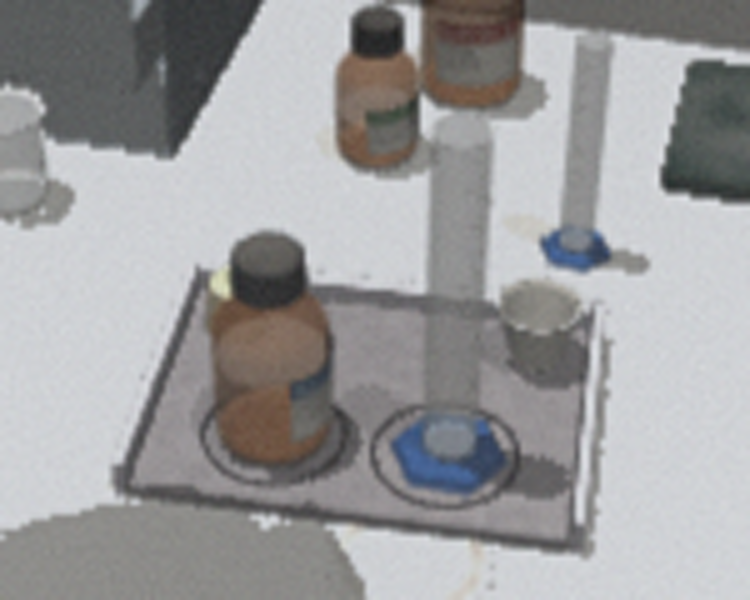

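View pics/top_21.png

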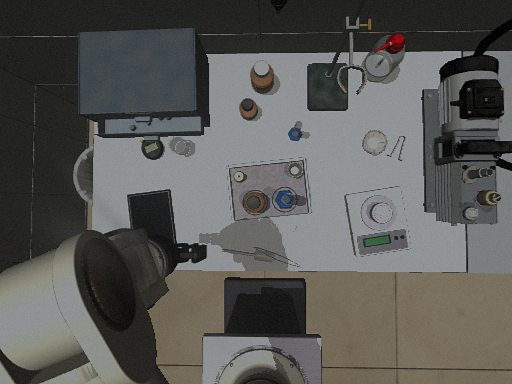

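Everything stands in place and the robot is clear, so I am handing the job in.

```bash
python3 -c "
from station import finish_job
print(finish_job())"
```

```text
the job is handed in; nothing more can be done
None
```

The job is done and handed in at about 60.6 s of the 120 s limit; `finish_job` gives no verdict. I moved the cylinder and then the bottle upright onto the mat. I then set the tin on the balance pan, and put the bottle and then the cylinder back on their own rings.

Last checks, by camera just before hand-in:
- **Tin:** upright at (0.485, -0.300). That is within about 2–4 mm of the pan centre, which the different camera views put at x = 0.4815–0.485, y = -0.299 to -0.302.
- **Bottle:** no measurable change from where it started.
- **Cylinder:** upright, about 1–2.5 mm from where it started.
- **Crucible and stopper:** moved by less than 0.5 mm, which is within measurement noise.
- **Gripper:** open and clear of everything.

No check failed. The camera views disagreed by about 2–3 mm on absolute positions, which is within the 15 mm tolerance.

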